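# Make up a windscreen kit and a handlebar kit of phone-mount parts

### The arm

A 6-joint arm with a two-finger parallel gripper is mounted at the origin on the work surface. World frame = base frame: x ahead of the robot, y to its left, z up, the work surface at z = 0. Lengths are in m, angles in rad, forces in N, time in s.
With the tool pointing down it reaches from about 0.3 to 0.775 m from the base axis. Payload 14.6 kg.
Tool frame: the origin (TCP) lies midway between the tips of the shut fingers; the grasp point (between the pads) lies 19 mm behind it; z points along the fingers, y is the direction in which the jaws open and shut (so a half turn about z gives the same grasp; the last joint's range is limited). The gripper opens to 85 mm and grips with 20 to 120 N. Pads are 22 mm wide; open, the fingers measure 114 mm over their backs; the gripper's body (76 mm by 85 mm) begins 54 mm behind the grasp point. The pads swing forward as they close: fully open they stand 13 mm farther back than shut.
Start: joints at [-1.223, 0.3, 1.521, -0, 1.321, -0.067], TCP at [0.222, -0.503, 0.231] pointing down, gripper open.
Joint ranges: [-3.03, 3.03], [-0.79, 2.21], [0.23, 2.52], [-1.04, 4.18], [0, 3.07], [-2.55, 2.55]. Speed limits (rad/s): [2.22, 2.22, 2.57, 3.14, 3.14, 3.14].

### API

Orientations are given as a 3x3 rotation matrix whose columns are the frame's x, y, z axes.
In Python, from cell import sensors, eyes, job gives the robot as it stands. The module is installed in compiled form; this text tells all that it offers.
- The arm moves only by the tool apply_moves, never from a script. Its argument "series" is a list of rows, each an object of numbers: "dx", "dy", "dz": the shift along the tool's x, y, z in m; "roll": the turn about the tool's z in rad. A call has 1 to 20 rows; each row is the pose to reach, as a shift and turn from the pose commanded when the call began, along the tool's axes at that moment; what a row does not reach only later rows make up. A row lasts 1/10 s, in which the tool goes at most 50 mm and 8.59 degrees, less where a joint would pass 70% of its speed; a pose out of reach is approached as far as the arm can. A call with a gripper value outside its range is refused whole. "claw" is the opening, from -1 (shut) to 1 (fully open), so that 0 is half open, set as the call begins (left out, the last holds). The fingers move at their own pace and stop on an object; the grip force is fixed at half the most. Time passes only in rows, so rows that repeat a pose let the fingers close. It gives the time, the measured TCP pose, the force and the opening at its end, in the units of the state.
- sensors.sense(): the state, without advancing time (a new reading comes with each control period).
- eyes.camera(name): name is "scene" or "top" or "wrist"; returns a dict with "pixels" (384x512x3 uint8, blue, green, red), "fx", "fy", "cx", "cy" (pixels), "xyz" and "rotation" of the camera in the world. Camera axes: x right, y down, z forward; pixel columns grow to the right and rows downward; lengths in m; the calibration is good to about 2 mm. The wrist camera is an equidistant fisheye: a pixel r from the principal point sees the ray r / f radians off the axis. A picture is of the moment at which its call begins. There is no depth.
- job.sign_off(): hands the job in, once; it reports no verdict.
The state is a dict: "time": time; "q": joint angles; "qd": joint speeds; "tau": joint torques, N m; "eef_pos": TCP position; "ee_rot": TCP orientation; "wrist_force": force on the tool from outside, world axes, zero at the start; "ft_torque": the same for the moment, N m; "opening": finger opening in m.
Only numpy, scipy, OpenCV 4.12 (cv2) and the standard library are available. Lean on these libraries where they do the work, as an engineer would, in place of code of your own. Each camera call takes 0.05 s, during which the arm holds its last target. There are 200 camera calls.

### The job

Make up two phone-mount kits from the loose stock on the counter. Windscreen kit, in the long carton: the suction base in the wide end compartment, the link arm lying in the narrow middle one and the slab cradle in the widest one; handlebar kit, in the short carton: the handlebar clamp in the narrow compartment and the X-grip in the wide one. Set each piece upright as it stood, flat on the floor of its compartment, and leave the vent clip, the phone and the sales box where they are.

Things in the scene. Friction and masses are not known exactly. Their poses are not given: they have to be found in the camera images.
- long_carton: Fixed low white card tray, 124 (x) x 254 (y) x 13 mm; floor 3 mm, walls 4 mm. Three compartments in a row, each 116 mm along x: 90 mm wide at y = +78 mm (suction base); 50 mm at y = +4 (link arm, lying along x); 98 mm at y = -74 (slab cradle, long side along x). Origin: centre of its underside. Left or right of the other, turned up to 0.12 rad; its +y end is to the robot's left.
- short_carton: Fixed low white card tray, 124 (x) x 168 (y) x 13 mm; floor 3 mm, walls 4 mm. Two compartments, each 116 mm along x: 56 mm wide at y = +52 mm (handlebar clamp); 100 mm wide at y = -30 mm (X-grip, long way along x). Origin: centre of its underside. Left or right of the other, turned up to 0.12 rad; its +y end is to the robot's left.
- suction_base: Suction base: black rubber disc 64 mm across and 7 mm high, domed to 18 mm, with an upright round post 18 mm in diameter up to z = 62 mm (grip the post between z = 30 and 62 mm); a small release tab sticks out 44 mm along +x. 105 to 180 g. Origin: centre of its underside; z up. All stock stands upright beyond and beside the cartons, x within 0.6 rad of the robot's.
- link_arm: Link arm: black bar lying along its x with a round socket 24 mm across and 20 mm high at each end, 96 mm long over all, and in its middle an upright clamp block 40 mm (x) by 24 mm (y) and 44 mm high; grip the block across y, above z = 22 mm. 65 to 120 g. Origin: centre of its underside; z up.
- slab_cradle: Slab cradle: black phone holder lying face down: solid plate 96 mm (x) by 56 mm (y), two side jaws that make it 72 mm wide (y) and reach z = 20 mm; a round collar 24 mm in diameter stands up from the middle of its back to z = 50 mm (grip the collar above z = 22 mm). 95 to 170 g. Origin: centre of its underside; z up.
- bar_clamp: Handlebar clamp: black block 44 mm (x) by 30 mm (y), 42 mm high, with an open bore right through it along y (26 mm wide, 24 mm high), two steel screw heads and on top an upright round stud 18 mm in diameter from z = 42 to z = 68 mm (grip the stud). 90 to 156 g. Origin: centre of its underside; z up.
- x_grip: X-grip: black spider-shaped phone holder lying face down: four thin arms in an X, each ending in a round rubber foot 18 mm across and 20 mm high; 92 mm (x) by 74 mm (y) over all; hub 30 mm across up to z = 24 mm, from which a round post 20 mm in diameter stands up to z = 50 mm (grip it above z = 26 mm). 82 to 143 g. Origin: centre of its underside; z up.
- vent_clip: Vent clip: the smallest stock piece, a black block 20 by 34 mm, 24 mm high, with two parallel prongs and a stub on top, 53 mm long, 33 mm high. Not part of either kit: it stays where it is. Origin: centre of its underside, between block and prongs.
- phone: White demonstration phone lying flat beyond the stock, 72 by 150 mm, 9 mm thick, loose; it stays. Origin: centre of its underside.
- sales_box: White sales box with a grey stripe, 80 by 60 mm, 50 mm high, loose, at the robot's left, nearer than the stock; it stays. Origin: centre of its underside.
Mind the look-alikes: they are no part of the job. What is shaped like the x_grip but yellow is not meant.

How it is judged:
By the outcome, as a careful person would: the job done as asked, in the order asked, and still so for the second after the job is handed in, with the robot touching nothing.
It also fails if it takes over 128 s, if anything falls off the work surface, if the arm or the gripper's body presses on something with over 40 N, if the wrist force passes 120 N, or if a joint passes its speed limit or range.

## Working session

There is one attempt and no reset: what is moved stays moved. The work goes in short steps, Python scripts to look and compute and a tool call to move; the robot and the scene stay as the last step left them, time stands still between calls to the robot, and variables do not carry over. Pictures are saved under pics/ and viewed, about 12 in all and at most 16, crops included, and the job is handed in when it is done.

Besides the shell and the picture viewer there is one more tool, called in YAML: its name, and indented under it one key for each argument. apply_moves: Moves the arm, as the interface text tells. Its arguments: {"type":"object","properties":{"series":{"type":"array","items":{"type":"object","properties":{"dx":{"type":"number"},"dy":{"type":"number"},"dz":{"type":"number"},"roll":{"type":"number"}}}},"claw":{"type":"number"}},"required":["series"]}

```bash
mkdir -p pics; python3 - <<'E'
from cell import sensors, eyes
import cv2,numpy as np,pickle
s=sensors.sense();print(s['time'],s['eef_pos'],np.round(s['ee_rot'],3).tolist(),s['opening'])
for n in ['top','scene']:
    c=eyes.camera(n);pickle.dump(c,open(n+'.pkl','wb'))
    print(n,c['fx'],c['fy'],c['cx'],c['cy'],c['xyz'],np.round(c['rotation'],4).tolist())
    cv2.imwrite(f'pics/{n}1.png',cv2.resize(c['pixels'],(800,600),interpolation=cv2.INTER_CUBIC))
E
```

```text
0.0 [ 0.2215566  -0.5031337   0.23069021] [[0.915, 0.403, -0.0], [0.403, -0.915, 0.001], [0.0, -0.001, -1.0]] 0.08540367299791676
top 373.4651066715688 373.4651066715688 255.9736359695396 184.9428300281679 [ 0.3404215  -0.01092491  1.22000475] [[-0.0289, -0.9848, 0.1713], [-0.9996, 0.0287, -0.0038], [-0.0011, -0.1713, -0.9852]]
scene 494.80173638781037 494.80173638781037 246.41818144612722 189.56289537058066 [0.9774565  0.58528136 1.18048548] [[-0.7898, 0.5275, -0.3129], [0.6133, 0.6726, -0.4142], [-0.008, -0.519, -0.8547]]
```

View pics/top1.png

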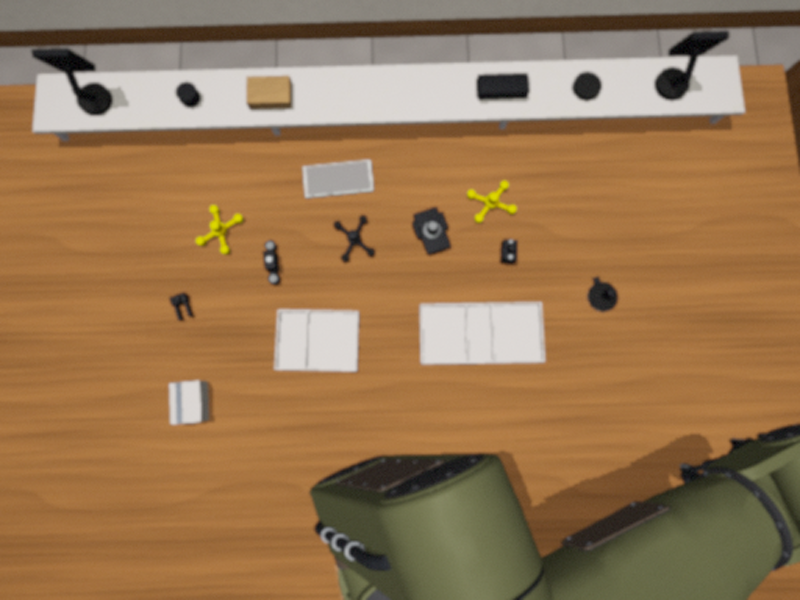

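View pics/scene1.png

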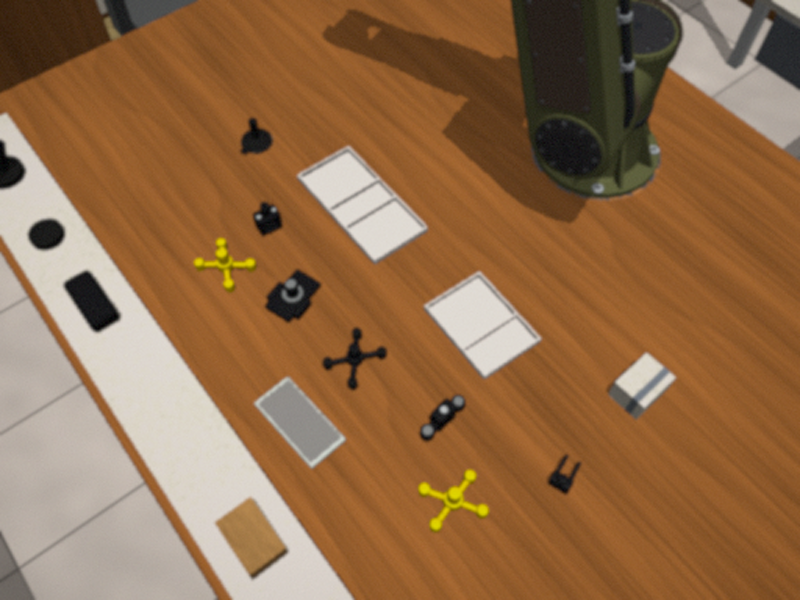

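In the top view (800x600), the long carton is at (482,333) and the short one at (317,340). The stock is the link arm (272,262), slab cradle (432,230), bar clamp (509,251), suction base (602,296) and vent clip (182,305). The X-shapes are black (354,238), yellow (220,230) and yellow (491,201). The black one fits the description, and I'll confirm it in a crop.

```bash
cat > h.py <<'E'
import numpy as np,cv2,pickle
def ray(c,u,v,z):
    if c.get('fish'):
        a=np.array([u-c['cx'],v-c['cy']]);r=np.hypot(*a);t=r/c['fx']
        d=np.array([*(np.sin(t)*a/max(r,1e-9)),np.cos(t)])
    else: d=np.array([(u-c['cx'])/c['fx'],(v-c['cy'])/c['fy'],1])
    d=np.array(c['rotation'])@d;p=np.array(c['xyz'])
    return (p+d*(z-p[2])/d[2])[:2]
def rays(c,P,z): return np.array([ray(c,u,v,z) for u,v in P])
E
python3 - <<'E'
from h import *
c=pickle.load(open('top.pkl','rb'));im=c['pixels']
cv2.imwrite('pics/crop1.png',cv2.resize(im[95:245,105:405],(800,400),interpolation=cv2.INTER_CUBIC))
dark=((im.max(2)<75)*255).astype('uint8');dark[:95]=0;dark[245:]=0
n,l,st,ce=cv2.connectedComponentsWithStats(dark)
for i in range(1,n):
    if st[i,4]<40: continue
    ys,xs=np.where(l==i);P=rays(c,np.c_[xs,ys],0.015)
    m=P.mean(0);w,V=np.linalg.eigh(np.cov((P-m).T));r=cv2.minAreaRect((P*1000).astype('float32'))
    print(np.round(ce[i],1),st[i,4],'xy',m.round(3),'axis',V[:,1].round(2),np.sqrt(w).round(4),'rect',np.round(r[0],0),np.round(r[1],0),round(r[2]))
w=((im.min(2)>150)*255).astype('uint8');w[:190]=0;w[240:]=0
w=cv2.morphologyEx(w,cv2.MORPH_CLOSE,np.ones((5,5)))
for k in cv2.findContours(w,0,1)[0]:
    if cv2.contourArea(k)<300: continue
    P=rays(c,k[:,0],0.013);r=cv2.minAreaRect((P*1000).astype('float32'))
    print('white',np.round(r[0],1),np.round(r[1],0),round(r[2],1))
E
```

```text
[276.  147.5] 330 xy [ 0.675 -0.086] axis [-0.95 -0.3 ] [0.0185 0.0289] rect [674. -87.] [92. 67.] 17
[226.5 152.5] 153 xy [0.662 0.079] axis [-0.98 -0.2 ] [0.019  0.0251] rect [662.  79.] [87. 65.] 10
[324.8 161.2] 98 xy [ 0.623 -0.246] axis [-1.   0.1] [0.0088 0.0138] rect [ 624. -246.] [27. 48.] 86
[174.3 167.2] 88 xy [0.617 0.252] axis [-0.99 -0.1 ] [0.0071 0.0165] rect [618. 255.] [58. 26.] 10
[385.2 189.1] 253 xy [ 0.524 -0.437] axis [-0.97 -0.22] [0.0142 0.0157] rect [ 524. -438.] [56. 58.] 62
[115.7 193.9] 98 xy [0.534 0.443] axis [-0.93 -0.37] [0.01   0.0132] rect [528. 441.] [48. 34.] 17
white [449.5 160.5] [169. 126.] 87.3
white [ 454.3 -181.3] [255. 126.] 89.3
```

View pics/crop1.png

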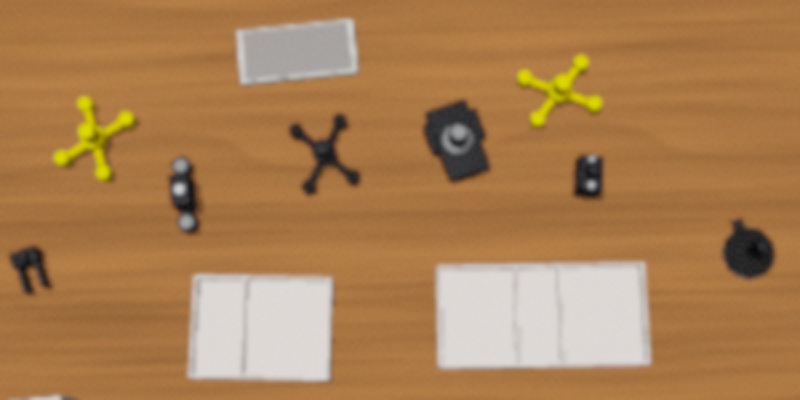

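The crop shows the black X-grip at crop (325,152), with the yellow decoys at (92,138) and (560,90). Compartment widths in the cartons agree with +y at image left. First I'll go above the suction base.

```bash
cat >> h.py <<'E'
def go(x,y,z,yaw):
    from cell import sensors
    s=sensors.sense();R=np.array(s['ee_rot']);p=np.array(s['eef_pos'])
    d=R.T@(np.array([x,y,z])-p);cy=np.arctan2(R[1,0],R[0,0])
    print('t',round(s['time'],2),'p',p.round(4),'yaw',round(cy,3),'F',np.round(s['wrist_force'],1),'open',round(s['opening'],4),'d',d.round(4),'roll',round(cy-yaw,3),'rows',np.ceil(np.linalg.norm(d)/.05),'q6',round(s['q'][5],2))
E
python3 -c "
from h import *
go(.52,-.439,.16,.414)"
```

```text
t 0.1 p [ 0.2216 -0.5032  0.2308] yaw 0.415 F [-0.3 -0.5 -0. ] open 0.0856 d [0.299  0.0616 0.0707] roll 0.001 rows 7.0 q6 -0.07
```

apply_moves:
  series:
    - {"dx":0.299,"dy":0.0616,"dz":0.0707}
    - {"dx":0.299,"dy":0.0616,"dz":0.0707}
    - {"dx":0.299,"dy":0.0616,"dz":0.0707}
    - {"dx":0.299,"dy":0.0616,"dz":0.0707}
    - {"dx":0.299,"dy":0.0616,"dz":0.0707}
    - {"dx":0.299,"dy":0.0616,"dz":0.0707}
    - {"dx":0.299,"dy":0.0616,"dz":0.0707}
    - {"dx":0.299,"dy":0.0616,"dz":0.0707}
    - {"dx":0.299,"dy":0.0616,"dz":0.0707}
    - {"dx":0.299,"dy":0.0616,"dz":0.0707}
    - {"dx":0.299,"dy":0.0616,"dz":0.0707}
  claw: 1

```text
schema error: expected keys dx, dy, dz, roll
```

```bash
python3 - <<'E'
from h import *
from cell import eyes
go(.52,-.439,.16,.414)
c=eyes.camera('wrist');c['fish']=1;pickle.dump(c,open('w1.pkl','wb'))
print(c['fx'],c['cx'],c['cy'],c['xyz'],np.round(c['rotation'],3).tolist())
cv2.imwrite('pics/w1.png',cv2.resize(c['pixels'],(800,600)))
E
```

```text
t 0.1 p [ 0.2216 -0.5032  0.2308] yaw 0.415 F [-0.3 -0.5 -0. ] open 0.0856 d [0.299  0.0616 0.0707] roll 0.001 rows 7.0 q6 -0.07
297.3186396354542 258.197335854648 189.97924573049374 [ 0.29963778 -0.46952979  0.37355318] [[0.403, -0.865, -0.3], [-0.915, -0.382, -0.13], [-0.002, 0.327, -0.945]]
```

View pics/w1.png

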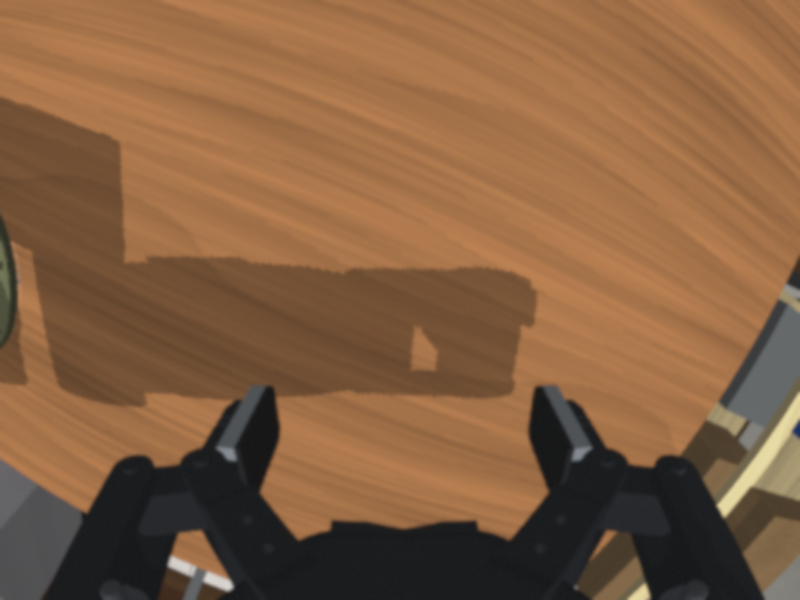

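The move was refused because every row needs all four keys, so that picture shows only bare counter from the start pose. I'll resend it.

apply_moves:
  series:
    - {"dx":0.299,"dy":0.0616,"dz":0.0707,"roll":0}
    - {"dx":0.299,"dy":0.0616,"dz":0.0707,"roll":0}
    - {"dx":0.299,"dy":0.0616,"dz":0.0707,"roll":0}
    - {"dx":0.299,"dy":0.0616,"dz":0.0707,"roll":0}
    - {"dx":0.299,"dy":0.0616,"dz":0.0707,"roll":0}
    - {"dx":0.299,"dy":0.0616,"dz":0.0707,"roll":0}
    - {"dx":0.299,"dy":0.0616,"dz":0.0707,"roll":0}
    - {"dx":0.299,"dy":0.0616,"dz":0.0707,"roll":0}
    - {"dx":0.299,"dy":0.0616,"dz":0.0707,"roll":0}
    - {"dx":0.299,"dy":0.0616,"dz":0.0707,"roll":0}
    - {"dx":0.299,"dy":0.0616,"dz":0.0707,"roll":0}
  claw: 1

```text
time: 1.25
eef_pos: [0.5191, -0.4401, 0.1614]
ee_rot: [[0.916, 0.402, 0.001], [0.402, -0.916, -0.001], [0.0, 0.001, -1.0]]
wrist_force: [0.2, -0.7, -0.5]
opening: 0.0854
```

```bash
cat >> h.py <<'E'
def look(name,show=True):
    from cell import eyes
    c=eyes.camera('wrist');c['fish']=1;pickle.dump(c,open(name+'.pkl','wb'))
    if show: cv2.imwrite(f'pics/{name}.png',cv2.resize(c['pixels'],(800,600)))
    return c
E
python3 - <<'E'
from h import *
go(.52,-.439,.16,.414)
c=look('w2')
E
```

```text
t 1.25 p [ 0.5191 -0.4401  0.1614] yaw 0.413 F [ 0.2 -0.7 -0.5] open 0.0854 d [ 0.0013 -0.0006  0.0014] roll -0.001 rows 1.0 q6 0.4
```

View pics/w2.png

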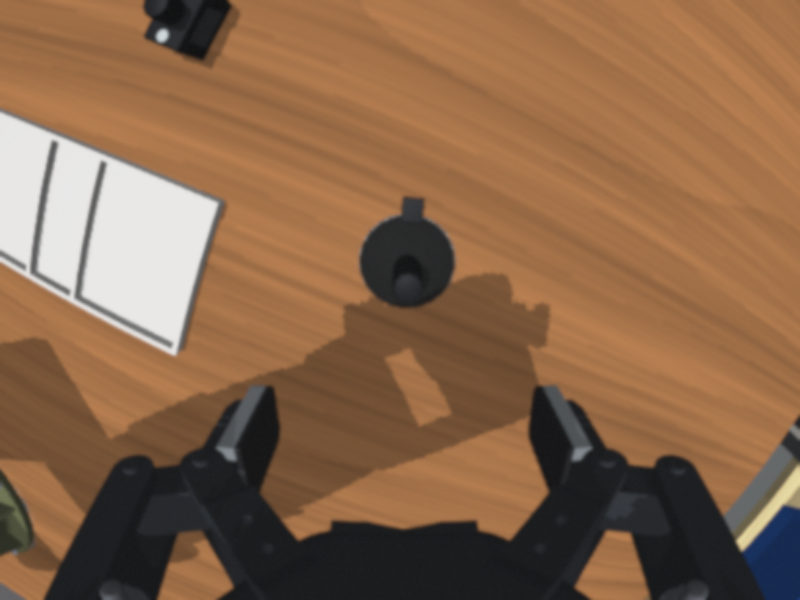

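The suction base is in view: disc centre (407,260), post top (407,284), tab tip (413,198).

```bash
python3 - <<'E'
from h import *
c=pickle.load(open('w2.pkl','rb'));k=.64
a=ray(c,407*k,284*k,.062);b=ray(c,407*k,261*k,.005);t=ray(c,413*k,200*k,.006)
e=ray(c,361*k,260*k,.005);f=ray(c,454*k,260*k,.005)
print(a,b,t,np.linalg.norm(t-b),np.linalg.norm(e-f),np.arctan2(*(t-b)[::-1]))
# carton corners right end
print(ray(c,222*k,204*k,.013),ray(c,177*k,354*k,.013))
go(*((a+b)/2),.029,.413)
E
```

```text
[ 0.52798276 -0.43881522] [ 0.52641114 -0.4399742 ] [ 0.56541297 -0.42697199] 0.04111204259100126 0.062016903317210006 0.3217875288708272
[ 0.51613633 -0.31101663] [ 0.39353821 -0.30759837]
t 1.3 p [ 0.5192 -0.44    0.1613] yaw 0.413 F [-0.3  0.2  0.3] open 0.0856 d [0.0075 0.0026 0.1323] roll 0.0 rows 3.0 q6 0.4
```

apply_moves:
  series:
    - {"dx":0.0075,"dy":0.0026,"dz":0.03,"roll":0}
    - {"dx":0.0075,"dy":0.0026,"dz":0.07,"roll":0}
    - {"dx":0.0075,"dy":0.0026,"dz":0.1,"roll":0}
    - {"dx":0.0075,"dy":0.0026,"dz":0.12,"roll":0}
    - {"dx":0.0075,"dy":0.0026,"dz":0.132,"roll":0}
    - {"dx":0.0075,"dy":0.0026,"dz":0.132,"roll":0}
    - {"dx":0.0075,"dy":0.0026,"dz":0.132,"roll":0}

```text
time: 2.0
eef_pos: [0.5283, -0.4391, 0.0298]
ee_rot: [[0.915, 0.403, 0.001], [0.403, -0.915, -0.001], [0.001, 0.001, -1.0]]
wrist_force: [0.1, -1.4, 0.8]
opening: 0.0855
```

apply_moves:
  claw: -1
  series:
    - {"dx":0,"dy":0,"dz":0,"roll":0}
    - {"dx":0,"dy":0,"dz":0,"roll":0}
    - {"dx":0,"dy":0,"dz":0,"roll":0}
    - {"dx":0,"dy":0,"dz":0,"roll":0}
    - {"dx":0,"dy":0,"dz":0,"roll":0}
    - {"dx":0,"dy":0,"dz":0,"roll":0}
    - {"dx":0,"dy":0,"dz":0,"roll":0}
    - {"dx":0,"dy":0,"dz":0,"roll":0}
    - {"dx":0,"dy":0,"dz":0,"roll":0}
    - {"dx":0,"dy":0,"dz":0,"roll":0}

```text
time: 3.0
eef_pos: [0.5282, -0.4387, 0.029]
ee_rot: [[0.915, 0.403, 0.0], [0.403, -0.915, -0.0], [0.0, 0.0, -1.0]]
wrist_force: [-1.2, 1.4, 5.7]
opening: 0.0162
```

```bash
cat >> h.py <<'E'
def comp(name,dx=0):
    # compartment centres in world
    L={'suc':(.4545,-.1812,-.02,dx,.078),'link':(.4545,-.1812,-.02,dx,.004),'cra':(.4545,-.1812,-.02,dx,-.074),
       'cla':(.4495,.1605,-.047,dx,.052),'xg':(.4495,.1605,-.047,dx,-.030)}
    X,Y,a,x,y=L[name];return X+x*np.cos(a)-y*np.sin(a),Y+x*np.sin(a)+y*np.cos(a),a
E
python3 - <<'E'
from h import *
x,y,a=comp('suc',-.006);print(x,y)
go(x,y,.1,.413-.32+a)
E
```

```text
0.45006109596208055 -0.10309560747984693
t 3.0 p [ 0.5282 -0.4387  0.029 ] yaw 0.415 F [-1.2  1.4  5.7] open 0.0162 d [ 0.0638 -0.3386 -0.0712] roll 0.342 rows 8.0 q6 0.41
```

apply_moves:
  series:
    - {"dx":0,"dy":0,"dz":-0.03,"roll":0}
    - {"dx":0,"dy":0,"dz":-0.07,"roll":0}
    - {"dx":0.01,"dy":-0.04,"dz":-0.071,"roll":0.04}
    - {"dx":0.017,"dy":-0.08,"dz":-0.071,"roll":0.08}
    - {"dx":0.023,"dy":-0.12,"dz":-0.071,"roll":0.12}
    - {"dx":0.03,"dy":-0.16,"dz":-0.071,"roll":0.16}
    - {"dx":0.038,"dy":-0.2,"dz":-0.071,"roll":0.2}
    - {"dx":0.045,"dy":-0.24,"dz":-0.071,"roll":0.25}
    - {"dx":0.053,"dy":-0.28,"dz":-0.071,"roll":0.3}
    - {"dx":0.06,"dy":-0.32,"dz":-0.071,"roll":0.34}
    - {"dx":0.064,"dy":-0.3385,"dz":-0.071,"roll":0.342}
    - {"dx":0.064,"dy":-0.3385,"dz":-0.071,"roll":0.342}
    - {"dx":0.064,"dy":-0.3385,"dz":-0.071,"roll":0.342}
    - {"dx":0.064,"dy":-0.3385,"dz":-0.071,"roll":0.342}

```text
time: 4.4
eef_pos: [0.4504, -0.1037, 0.0995]
ee_rot: [[0.997, 0.072, 0.0], [0.072, -0.997, -0.0], [-0.0, 0.0, -1.0]]
wrist_force: [0.3, -0.1, -0.9]
opening: 0.0166
```

```bash
python3 - <<'E'
from h import *
x,y,a=comp('suc',-.006)
go(x,y,.033,.413-.32+a)
look('w3')
E
```

```text
t 4.4 p [ 0.4504 -0.1037  0.0995] yaw 0.072 F [ 0.3 -0.1 -0.9] open 0.0166 d [-0.0002 -0.0007  0.0665] roll -0.001 rows 2.0 q6 1.19
```

View pics/w3.png

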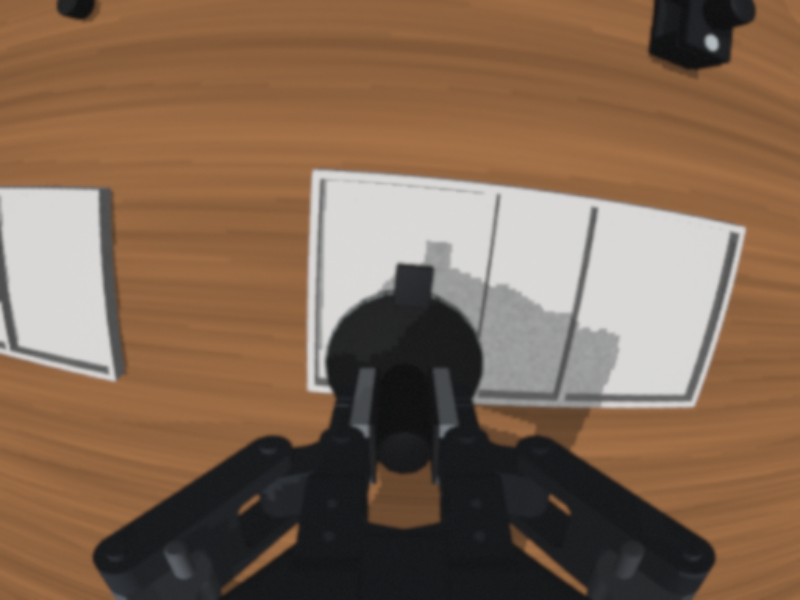

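The base is held upright and the tab points ahead. Long carton corners are at (314,170), (308,390), (745,228) and (695,405), so I'll check the carton pose from them.

```bash
python3 - <<'E'
from h import *
c=pickle.load(open('w3.pkl','rb'));k=.64
P=rays(c,np.array([(314,170),(308,391),(745,228),(695,406)])*k,.013);print(P.round(4).tolist(),P.mean(0))
print(cv2.minAreaRect((P*1000).astype('float32')))
print(rays(c,np.array([(109,188),(121,380)])*k,.013))
E
```

```text
[[0.5191, -0.0546], [0.3946, -0.0525], [0.5156, -0.3079], [0.3919, -0.3078]] [ 0.45528511 -0.18070322]
((455.5062255859375, -180.81080627441406), (255.27972412109375, 124.51681518554688), 89.414306640625)
[[0.50895247 0.06728198]
 [0.38541529 0.07622204]]
```

apply_moves:
  series:
    - {"dx":0,"dy":-0.0005,"dz":0.03,"roll":0}
    - {"dx":0,"dy":-0.0005,"dz":0.05,"roll":0}
    - {"dx":0,"dy":-0.0005,"dz":0.06,"roll":0}
    - {"dx":0,"dy":-0.0005,"dz":0.065,"roll":0}
    - {"dx":0,"dy":-0.0005,"dz":0.0672,"roll":0}
    - {"dx":0,"dy":-0.0005,"dz":0.0672,"roll":0}
    - {"dx":0,"dy":-0.0005,"dz":0.0672,"roll":0}

```text
time: 5.15
eef_pos: [0.4505, -0.1027, 0.033]
ee_rot: [[0.997, 0.073, 0.001], [0.073, -0.997, -0.0], [0.001, 0.0, -1.0]]
wrist_force: [0.7, 0.5, -2.4]
opening: 0.0164
```

apply_moves:
  claw: 0.2
  series:
    - {"dx":0,"dy":0,"dz":0,"roll":0}
    - {"dx":0,"dy":0,"dz":0,"roll":0}
    - {"dx":0,"dy":0,"dz":0,"roll":0}
    - {"dx":0,"dy":0,"dz":0,"roll":0}
    - {"dx":0,"dy":0,"dz":0,"roll":0}
    - {"dx":0,"dy":0,"dz":-0.03,"roll":0}
    - {"dx":0,"dy":0,"dz":-0.07,"roll":0}
    - {"dx":0,"dy":0,"dz":-0.1,"roll":0}
    - {"dx":0,"dy":0,"dz":-0.12,"roll":0}
    - {"dx":0,"dy":0,"dz":-0.12,"roll":0}

```text
time: 6.15
eef_pos: [0.4512, -0.1028, 0.1549]
ee_rot: [[0.997, 0.073, 0.004], [0.073, -0.997, -0.001], [0.004, 0.002, -1.0]]
wrist_force: [0.5, 0.1, -0.3]
opening: 0.0514
```

```bash
sed -i "s/.4545,-.1812,-.02/.455,-.181,-.015/g" h.py; python3 - <<'E'
from h import *
go(.61,.252,.16,.1)
E
```

```text
t 6.15 p [ 0.4512 -0.1028  0.1549] yaw 0.073 F [ 0.5  0.1 -0.3] open 0.0514 d [ 0.1842 -0.3423 -0.0049] roll -0.027 rows 8.0 q6 1.19
```

apply_moves:
  claw: 1
  series:
    - {"dx":0.1842,"dy":-0.342,"dz":-0.005,"roll":-0.027}
    - {"dx":0.1842,"dy":-0.342,"dz":-0.005,"roll":-0.027}
    - {"dx":0.1842,"dy":-0.342,"dz":-0.005,"roll":-0.027}
    - {"dx":0.1842,"dy":-0.342,"dz":-0.005,"roll":-0.027}
    - {"dx":0.1842,"dy":-0.342,"dz":-0.005,"roll":-0.027}
    - {"dx":0.1842,"dy":-0.342,"dz":-0.005,"roll":-0.027}
    - {"dx":0.1842,"dy":-0.342,"dz":-0.005,"roll":-0.027}
    - {"dx":0.1842,"dy":-0.342,"dz":-0.005,"roll":-0.027}
    - {"dx":0.1842,"dy":-0.342,"dz":-0.005,"roll":-0.027}
    - {"dx":0.1842,"dy":-0.342,"dz":-0.005,"roll":-0.027}
    - {"dx":0.1842,"dy":-0.342,"dz":-0.005,"roll":-0.027}

```text
time: 7.25
eef_pos: [0.6086, 0.2511, 0.1565]
ee_rot: [[0.995, 0.099, -0.001], [0.099, -0.995, -0.001], [-0.001, 0.0, -1.0]]
wrist_force: [0.9, -0.4, 0.3]
opening: 0.0853
```

```bash
python3 - <<'E'
from h import *
go(.61,.252,.16,.1)
look('w4')
E
```

```text
t 7.25 p [0.6086 0.2511 0.1565] yaw 0.099 F [ 0.9 -0.4  0.3] open 0.0853 d [ 0.0014 -0.0008 -0.0035] roll -0.001 rows 1.0 q6 1.81
```

View pics/w4.png

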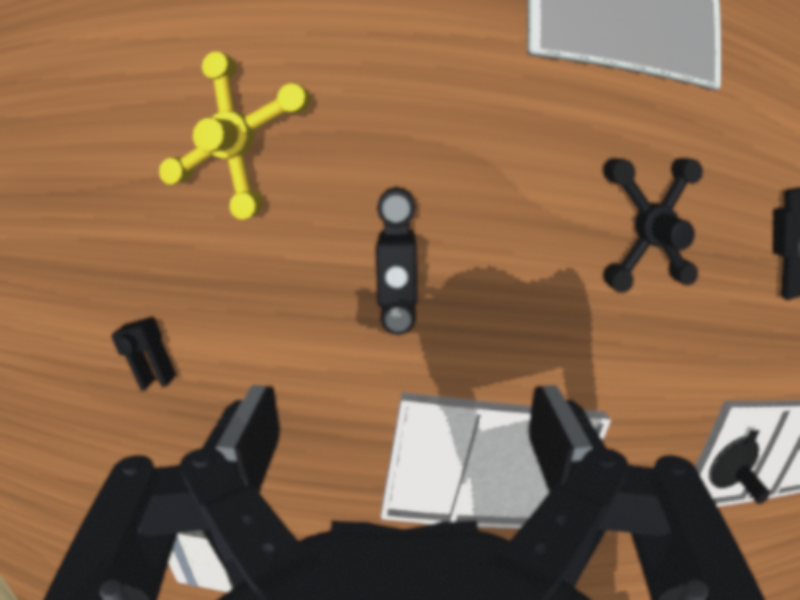

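The link arm's sockets are at (396,208) and (398,319), with the block's top disc at (396,277). The base stands in its compartment at (740,465). The black X-grip's post top is at (680,234), and its feet are at (619,171), (687,171), (619,277) and (683,271).

```bash
python3 - <<'E'
from h import *
c=pickle.load(open('w4.pkl','rb'));k=.64
a,b=rays(c,np.array([(396,208),(398,319)])*k,.020);m=ray(c,396*k,277*k,.046)
yaw=np.arctan2(*(a-b)[::-1]);print(a,b,(a+b)/2,np.linalg.norm(a-b),m,yaw)
print('xg',rays(c,np.array([(619,171),(687,171),(619,277),(683,271)])*k,.020).round(4).tolist(),ray(c,680*k,234*k,.05))
print('short',rays(c,np.array([(403,397),(609,416),(383,520)])*k,.013).round(4).tolist())
go(*((a+b)/2),.02,yaw)
E
```

```text
[0.65303849 0.25981182] [0.58152896 0.25169279] [0.61728372 0.2557523 ] 0.07196895876230201 [0.61745965 0.25599212] 0.11305354651040193
xg [[0.6954, 0.1212], [0.7057, 0.0679], [0.6256, 0.1062], [0.6361, 0.0538]] [0.66524361 0.08488576]
short [[0.5189, 0.2422], [0.5112, 0.0772], [0.3895, 0.2467]]
t 7.3 p [0.6088 0.2509 0.157 ] yaw 0.099 F [-0.3 -0.4  0.1] open 0.0857 d [ 0.009 -0.004  0.137] roll -0.014 rows 3.0 q6 1.81
```

apply_moves:
  series:
    - {"dx":0.009,"dy":-0.004,"dz":0.03,"roll":-0.014}
    - {"dx":0.009,"dy":-0.004,"dz":0.07,"roll":-0.014}
    - {"dx":0.009,"dy":-0.004,"dz":0.1,"roll":-0.014}
    - {"dx":0.009,"dy":-0.004,"dz":0.125,"roll":-0.014}
    - {"dx":0.009,"dy":-0.004,"dz":0.137,"roll":-0.014}
    - {"dx":0.009,"dy":-0.004,"dz":0.137,"roll":-0.014}
    - {"dx":0.009,"dy":-0.004,"dz":0.137,"roll":-0.014}

```text
time: 8.0
eef_pos: [0.6182, 0.2567, 0.0218]
ee_rot: [[0.994, 0.113, 0.002], [0.113, -0.994, 0.001], [0.002, -0.0, -1.0]]
wrist_force: [0.5, -0.4, 1.2]
opening: 0.0855
```

apply_moves:
  claw: -1
  series:
    - {"dx":0,"dy":0,"dz":0,"roll":0}
    - {"dx":0,"dy":0,"dz":0,"roll":0}
    - {"dx":0,"dy":0,"dz":0,"roll":0}
    - {"dx":0,"dy":0,"dz":0,"roll":0}
    - {"dx":0,"dy":0,"dz":0,"roll":0}
    - {"dx":0,"dy":0,"dz":0,"roll":0}
    - {"dx":0,"dy":0,"dz":0,"roll":0}
    - {"dx":0,"dy":0,"dz":0,"roll":0}
    - {"dx":0,"dy":0,"dz":0,"roll":0}

```text
time: 8.9
eef_pos: [0.6178, 0.257, 0.0209]
ee_rot: [[0.994, 0.114, 0.001], [0.114, -0.994, 0.0], [0.001, -0.0, -1.0]]
wrist_force: [-0.8, -0.2, 4.8]
opening: 0.0231
```

```bash
python3 - <<'E'
from h import *
x,y,a=comp('link');print(x,y)
go(x,y,.12,a)
E
```

```text
0.4550599977500253 -0.17700044999156256
t 8.9 p [0.6178 0.257  0.0209] yaw 0.114 F [-0.8 -0.2  4.8] open 0.0231 d [-0.2109  0.4127 -0.0994] roll 0.129 rows 10.0 q6 1.8
```

apply_moves:
  series:
    - {"dx":0,"dy":0,"dz":-0.04,"roll":0}
    - {"dx":0,"dy":0,"dz":-0.08,"roll":0}
    - {"dx":0,"dy":0.02,"dz":-0.1,"roll":0}
    - {"dx":-0.03,"dy":0.06,"dz":-0.1,"roll":0.02}
    - {"dx":-0.05,"dy":0.1,"dz":-0.1,"roll":0.04}
    - {"dx":-0.07,"dy":0.14,"dz":-0.1,"roll":0.06}
    - {"dx":-0.09,"dy":0.18,"dz":-0.1,"roll":0.08}
    - {"dx":-0.11,"dy":0.22,"dz":-0.1,"roll":0.1}
    - {"dx":-0.13,"dy":0.26,"dz":-0.1,"roll":0.12}
    - {"dx":-0.15,"dy":0.3,"dz":-0.1,"roll":0.129}
    - {"dx":-0.17,"dy":0.34,"dz":-0.1,"roll":0.129}
    - {"dx":-0.19,"dy":0.375,"dz":-0.1,"roll":0.129}
    - {"dx":-0.205,"dy":0.403,"dz":-0.1,"roll":0.129}
    - {"dx":-0.211,"dy":0.4127,"dz":-0.1,"roll":0.129}
    - {"dx":-0.211,"dy":0.4127,"dz":-0.1,"roll":0.129}
    - {"dx":-0.211,"dy":0.4127,"dz":-0.1,"roll":0.129}
    - {"dx":-0.211,"dy":0.4127,"dz":-0.1,"roll":0.129}

```text
time: 10.6
eef_pos: [0.4552, -0.1761, 0.1203]
ee_rot: [[1.0, -0.014, -0.0], [-0.014, -1.0, 0.0], [-0.0, -0.0, -1.0]]
wrist_force: [-0.0, -0.9, -0.9]
opening: 0.023
```

```bash
python3 - <<'E'
from h import *
x,y,a=comp('link')
go(x,y,.0242,a)
E
```

```text
t 10.6 p [ 0.4552 -0.1761  0.1203] yaw -0.014 F [-0.  -0.9 -0.9] open 0.023 d [-0.0001  0.0009  0.0961] roll 0.001 rows 2.0 q6 1.14
```

apply_moves:
  series:
    - {"dx":0,"dy":0.001,"dz":0.04,"roll":0}
    - {"dx":0,"dy":0.001,"dz":0.07,"roll":0}
    - {"dx":0,"dy":0.001,"dz":0.085,"roll":0}
    - {"dx":0,"dy":0.001,"dz":0.093,"roll":0}
    - {"dx":0,"dy":0.001,"dz":0.0965,"roll":0}
    - {"dx":0,"dy":0.001,"dz":0.0965,"roll":0}
    - {"dx":0,"dy":0.001,"dz":0.0965,"roll":0}

```text
time: 11.3
eef_pos: [0.4553, -0.178, 0.0246]
ee_rot: [[1.0, -0.015, 0.001], [-0.015, -1.0, -0.001], [0.001, 0.001, -1.0]]
wrist_force: [0.2, 0.3, -1.1]
opening: 0.0228
```

apply_moves:
  claw: 0
  series:
    - {"dx":0,"dy":0,"dz":0,"roll":0}
    - {"dx":0,"dy":0,"dz":0,"roll":0}
    - {"dx":0,"dy":0,"dz":0,"roll":0}
    - {"dx":0,"dy":0,"dz":0,"roll":0}
    - {"dx":0,"dy":0,"dz":0,"roll":0}
    - {"dx":0,"dy":0,"dz":-0.03,"roll":0}
    - {"dx":0,"dy":0,"dz":-0.07,"roll":0}
    - {"dx":0,"dy":0,"dz":-0.1,"roll":0}
    - {"dx":0,"dy":0,"dz":-0.13,"roll":0}
    - {"dx":0,"dy":0,"dz":-0.13,"roll":0}

```text
time: 12.3
eef_pos: [0.4562, -0.1788, 0.1576]
ee_rot: [[1.0, -0.015, 0.006], [-0.015, -1.0, -0.003], [0.006, 0.003, -1.0]]
wrist_force: [0.1, -0.6, 0.3]
opening: 0.0425
```

```bash
python3 - <<'E'
from h import *
go(.665,-.086,.16,.3)
E
```

```text
t 12.3 p [ 0.4562 -0.1788  0.1576] yaw -0.015 F [ 0.1 -0.6  0.3] open 0.0425 d [ 0.2074 -0.096  -0.0014] roll -0.315 rows 5.0 q6 1.14
```

apply_moves:
  claw: 1
  series:
    - {"dx":0.2074,"dy":-0.096,"dz":-0.002,"roll":-0.315}
    - {"dx":0.2074,"dy":-0.096,"dz":-0.002,"roll":-0.315}
    - {"dx":0.2074,"dy":-0.096,"dz":-0.002,"roll":-0.315}
    - {"dx":0.2074,"dy":-0.096,"dz":-0.002,"roll":-0.315}
    - {"dx":0.2074,"dy":-0.096,"dz":-0.002,"roll":-0.315}
    - {"dx":0.2074,"dy":-0.096,"dz":-0.002,"roll":-0.315}
    - {"dx":0.2074,"dy":-0.096,"dz":-0.002,"roll":-0.315}
    - {"dx":0.2074,"dy":-0.096,"dz":-0.002,"roll":-0.315}

```text
time: 13.1
eef_pos: [0.6628, -0.0858, 0.1554]
ee_rot: [[0.956, 0.295, -0.001], [0.295, -0.956, 0.0], [-0.001, -0.0, -1.0]]
wrist_force: [-0.5, 0.1, 0.7]
opening: 0.0854
```

```bash
python3 - <<'E'
from h import *
go(.665,-.086,.16,.3)
look('w5')
E
```

```text
t 13.1 p [ 0.6628 -0.0858  0.1554] yaw 0.299 F [-0.5  0.1  0.7] open 0.0854 d [ 0.0021  0.0008 -0.0046] roll -0.001 rows 1.0 q6 1.09
```

View pics/w5.png

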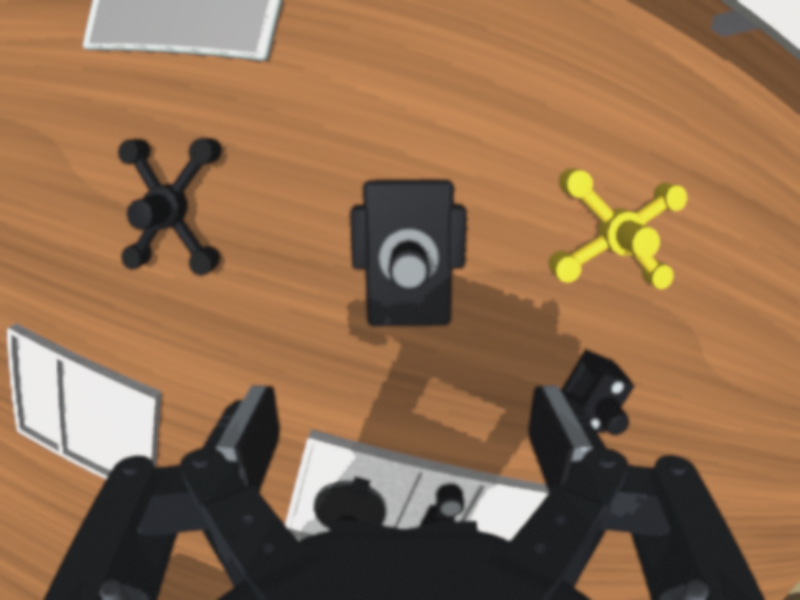

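The cradle's plate corners are (365,182), (453,182), (366,324) and (450,324), with the collar top at (408,271). The X-grip post top is at (146,213).

```bash
python3 - <<'E'
from h import *
c=pickle.load(open('w5.pkl','rb'));k=.64
P=rays(c,np.array([(365,182),(453,182),(366,324),(450,324)])*k,.011);m=ray(c,408*k,271*k,.05)
f=(P[0]+P[1]-P[2]-P[3])/2;yaw=np.arctan2(f[1],f[0]);print(P.round(4).tolist(),P.mean(0),np.linalg.norm(f),m,yaw)
print('xg',rays(c,np.array([(133,151),(206,151),(133,257),(203,260)])*k,.020).round(4).tolist(),ray(c,146*k,213*k,.05))
go(*((m+P.mean(0))/2),.026,yaw)
E
```

```text
[[0.7136, -0.0456], [0.7297, -0.0974], [0.6233, -0.072], [0.6399, -0.1258]] [ 0.67658756 -0.08521955] 0.0941299746942225 [ 0.67726985 -0.08429422] 0.29571239737332067
xg [[0.6968, 0.1116], [0.7078, 0.057], [0.6245, 0.099], [0.6376, 0.0443]] [0.66721712 0.07624141]
t 13.15 p [ 0.6629 -0.086   0.1558] yaw 0.299 F [-0.6 -0.1  0.4] open 0.0859 d [0.0138 0.003  0.1298] roll 0.003 rows 3.0 q6 1.09
```

apply_moves:
  series:
    - {"dx":0.0138,"dy":0.003,"dz":0.03,"roll":0.003}
    - {"dx":0.0138,"dy":0.003,"dz":0.07,"roll":0.003}
    - {"dx":0.0138,"dy":0.003,"dz":0.1,"roll":0.003}
    - {"dx":0.0138,"dy":0.003,"dz":0.12,"roll":0.003}
    - {"dx":0.0138,"dy":0.003,"dz":0.13,"roll":0.003}
    - {"dx":0.0138,"dy":0.003,"dz":0.13,"roll":0.003}
    - {"dx":0.0138,"dy":0.003,"dz":0.13,"roll":0.003}

```text
time: 13.85
eef_pos: [0.6781, -0.0845, 0.0274]
ee_rot: [[0.956, 0.292, 0.002], [0.292, -0.956, -0.0], [0.002, 0.001, -1.0]]
wrist_force: [0.2, -0.3, -0.3]
opening: 0.0854
```

apply_moves:
  claw: -1
  series:
    - {"dx":0,"dy":0,"dz":0,"roll":0}
    - {"dx":0,"dy":0,"dz":0,"roll":0}
    - {"dx":0,"dy":0,"dz":0,"roll":0}
    - {"dx":0,"dy":0,"dz":0,"roll":0}
    - {"dx":0,"dy":0,"dz":0,"roll":0}
    - {"dx":0,"dy":0,"dz":0,"roll":0}
    - {"dx":0,"dy":0,"dz":0,"roll":0}
    - {"dx":0,"dy":0,"dz":0,"roll":0}
    - {"dx":0,"dy":0,"dz":0,"roll":0}

```text
time: 14.75
eef_pos: [0.6779, -0.0841, 0.0264]
ee_rot: [[0.956, 0.292, 0.001], [0.292, -0.956, -0.0], [0.001, 0.0, -1.0]]
wrist_force: [-0.0, 0.1, 5.7]
opening: 0.0221
```

```bash
python3 - <<'E'
from h import *
x,y,a=comp('cra');print(x,y)
go(x,y,.13,a)
E
```

```text
0.4538900416245317 -0.25499167515609256
t 14.75 p [ 0.6779 -0.0841  0.0264] yaw 0.297 F [-0.   0.1  5.7] open 0.0221 d [-0.2641  0.0979 -0.1038] roll 0.312 rows 7.0 q6 1.1
```

apply_moves:
  series:
    - {"dx":0,"dy":0,"dz":-0.04,"roll":0}
    - {"dx":0,"dy":0,"dz":-0.08,"roll":0}
    - {"dx":-0.02,"dy":0.008,"dz":-0.104,"roll":0.02}
    - {"dx":-0.06,"dy":0.022,"dz":-0.104,"roll":0.06}
    - {"dx":-0.1,"dy":0.037,"dz":-0.104,"roll":0.1}
    - {"dx":-0.14,"dy":0.052,"dz":-0.104,"roll":0.15}
    - {"dx":-0.18,"dy":0.067,"dz":-0.104,"roll":0.2}
    - {"dx":-0.22,"dy":0.082,"dz":-0.104,"roll":0.25}
    - {"dx":-0.25,"dy":0.093,"dz":-0.104,"roll":0.29}
    - {"dx":-0.264,"dy":0.098,"dz":-0.104,"roll":0.312}
    - {"dx":-0.264,"dy":0.098,"dz":-0.104,"roll":0.312}
    - {"dx":-0.264,"dy":0.098,"dz":-0.104,"roll":0.312}
    - {"dx":-0.264,"dy":0.098,"dz":-0.104,"roll":0.312}

```text
time: 16.05
eef_pos: [0.4547, -0.2543, 0.1297]
ee_rot: [[1.0, -0.014, 0.0], [-0.014, -1.0, 0.0], [0.0, -0.0, -1.0]]
wrist_force: [0.6, 0.1, -0.7]
opening: 0.0221
```

```bash
python3 - <<'E'
from h import *
x,y,a=comp('cra')
go(x,y,.0295,a)
look('w6')
E
```

```text
t 16.05 p [ 0.4547 -0.2543  0.1297] yaw -0.014 F [ 0.6  0.1 -0.7] open 0.0221 d [-0.0008  0.0007  0.1002] roll 0.001 rows 3.0 q6 1.0
```

View pics/w6.png

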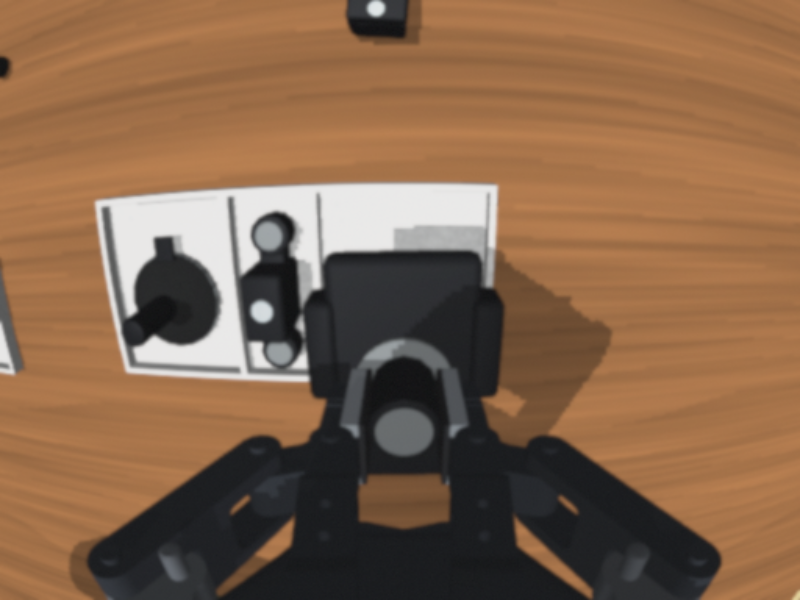

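The base and link arm sit upright in their compartments, and the cradle is square over its own. I'll lower it.

apply_moves:
  series:
    - {"dx":0,"dy":0.001,"dz":0.04,"roll":0}
    - {"dx":0,"dy":0.001,"dz":0.07,"roll":0}
    - {"dx":0,"dy":0.001,"dz":0.09,"roll":0}
    - {"dx":0,"dy":0.001,"dz":0.097,"roll":0}
    - {"dx":0,"dy":0.001,"dz":0.1003,"roll":0}
    - {"dx":0,"dy":0.001,"dz":0.1003,"roll":0}
    - {"dx":0,"dy":0.001,"dz":0.1003,"roll":0}

```text
time: 16.8
eef_pos: [0.4545, -0.2562, 0.0306]
ee_rot: [[1.0, -0.015, 0.001], [-0.015, -1.0, -0.001], [0.001, 0.001, -1.0]]
wrist_force: [0.2, -0.5, -2.4]
opening: 0.022
```

apply_moves:
  claw: 0
  series:
    - {"dx":0,"dy":0,"dz":0,"roll":0}
    - {"dx":0,"dy":0,"dz":0,"roll":0}
    - {"dx":0,"dy":0,"dz":0,"roll":0}
    - {"dx":0,"dy":0,"dz":0,"roll":0}
    - {"dx":0,"dy":0,"dz":0,"roll":0}
    - {"dx":0,"dy":0,"dz":-0.03,"roll":0}
    - {"dx":0,"dy":0,"dz":-0.07,"roll":0}
    - {"dx":0,"dy":0,"dz":-0.1,"roll":0}
    - {"dx":0,"dy":0,"dz":-0.13,"roll":0}
    - {"dx":0,"dy":0,"dz":-0.13,"roll":0}

```text
time: 17.8
eef_pos: [0.4552, -0.2568, 0.1635]
ee_rot: [[1.0, -0.015, 0.005], [-0.015, -1.0, -0.004], [0.006, 0.003, -1.0]]
wrist_force: [-0.0, 0.3, -0.6]
opening: 0.0426
```

```bash
python3 - <<'E'
from h import *
go(.615,-.246,.16,-.1)
E
```

```text
t 17.8 p [ 0.4552 -0.2568  0.1635] yaw -0.015 F [-0.   0.3 -0.6] open 0.0426 d [ 0.1596 -0.0133  0.0044] roll 0.085 rows 4.0 q6 1.0
```

apply_moves:
  claw: 1
  series:
    - {"dx":0.16,"dy":-0.013,"dz":0.004,"roll":0.085}
    - {"dx":0.16,"dy":-0.013,"dz":0.004,"roll":0.085}
    - {"dx":0.16,"dy":-0.013,"dz":0.004,"roll":0.085}
    - {"dx":0.16,"dy":-0.013,"dz":0.004,"roll":0.085}
    - {"dx":0.16,"dy":-0.013,"dz":0.004,"roll":0.085}
    - {"dx":0.16,"dy":-0.013,"dz":0.004,"roll":0.085}
    - {"dx":0.16,"dy":-0.013,"dz":0.004,"roll":0.085}

```text
time: 18.5
eef_pos: [0.6131, -0.2458, 0.1557]
ee_rot: [[0.995, -0.101, -0.0], [-0.101, -0.995, 0.0], [-0.0, -0.0, -1.0]]
wrist_force: [0.4, -0.3, 0.0]
opening: 0.0854
```

```bash
python3 - <<'E'
from h import *
go(.615,-.246,.16,-.1)
look('w7')
E
```

```text
t 18.5 p [ 0.6131 -0.2458  0.1557] yaw -0.101 F [ 0.4 -0.3  0. ] open 0.0854 d [ 0.0019  0.     -0.0043] roll -0.001 rows 1.0 q6 1.24
```

View pics/w7.png

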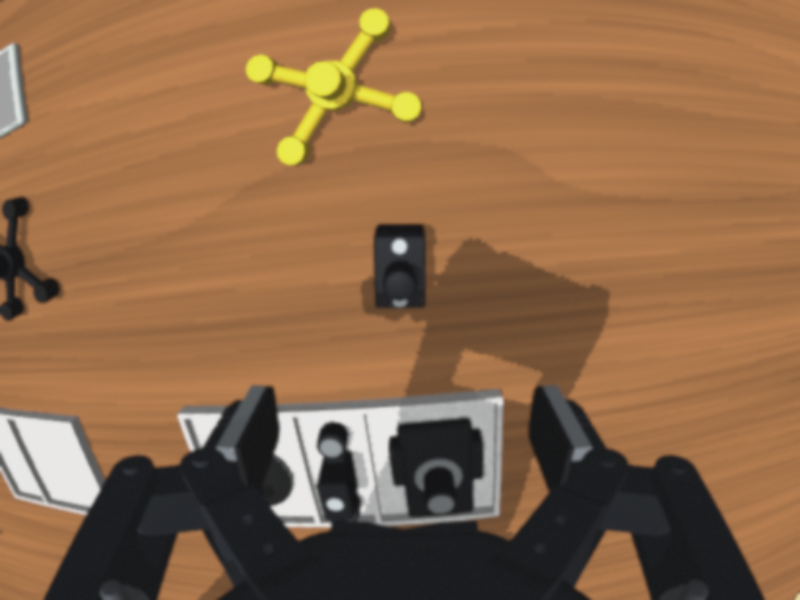

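The clamp's block top corners are (376,235), (425,235), (376,306) and (425,306), and the stud top is at (400,287). Its screw heads lie on ±x, so I'll grip across y. The cradle sits in its compartment.

```bash
python3 - <<'E'
from h import *
c=pickle.load(open('w7.pkl','rb'));k=.64
P=rays(c,np.array([(376,235),(425,235),(376,306),(425,306)])*k,.042);m=ray(c,400*k,287*k,.068)
f=(P[0]+P[1]-P[2]-P[3])/2;yaw=np.arctan2(f[1],f[0]);print(P.mean(0),np.linalg.norm(f),np.linalg.norm(P[0]-P[1]),m,yaw)
go(*m,.045,yaw)
E
```

```text
[ 0.62509799 -0.24529639] 0.04249724348125515 0.027543995933917653 [ 0.62400984 -0.24510317] -0.10230748749418905
t 18.55 p [ 0.6132 -0.2458  0.1559] yaw -0.101 F [-1.  -0.8 -0.4] open 0.0854 d [ 0.0107 -0.0018  0.1109] roll 0.001 rows 3.0 q6 1.24
```

apply_moves:
  series:
    - {"dx":0.011,"dy":-0.0018,"dz":0.03,"roll":0}
    - {"dx":0.011,"dy":-0.0018,"dz":0.06,"roll":0}
    - {"dx":0.011,"dy":-0.0018,"dz":0.085,"roll":0}
    - {"dx":0.011,"dy":-0.0018,"dz":0.105,"roll":0}
    - {"dx":0.011,"dy":-0.0018,"dz":0.111,"roll":0}
    - {"dx":0.011,"dy":-0.0018,"dz":0.111,"roll":0}
    - {"dx":0.011,"dy":-0.0018,"dz":0.111,"roll":0}

```text
time: 19.25
eef_pos: [0.6255, -0.2451, 0.0461]
ee_rot: [[0.995, -0.1, 0.002], [-0.1, -0.995, -0.001], [0.002, 0.001, -1.0]]
wrist_force: [-0.1, -1.0, 0.3]
opening: 0.0857
```

apply_moves:
  claw: -1
  series:
    - {"dx":0,"dy":0,"dz":0,"roll":0}
    - {"dx":0,"dy":0,"dz":0,"roll":0}
    - {"dx":0,"dy":0,"dz":0,"roll":0}
    - {"dx":0,"dy":0,"dz":0,"roll":0}
    - {"dx":0,"dy":0,"dz":0,"roll":0}
    - {"dx":0,"dy":0,"dz":0,"roll":0}
    - {"dx":0,"dy":0,"dz":0,"roll":0}
    - {"dx":0,"dy":0,"dz":0,"roll":0}
    - {"dx":0,"dy":0,"dz":0,"roll":0}
    - {"dx":0,"dy":0,"dz":0,"roll":0}

```text
time: 20.25
eef_pos: [0.6253, -0.2447, 0.0449]
ee_rot: [[0.995, -0.1, 0.0], [-0.1, -0.995, -0.0], [0.0, 0.0, -1.0]]
wrist_force: [-1.1, 1.2, 4.8]
opening: 0.0158
```

```bash
sed -i "s/.4495,.1605,-.047/.451,.159,-.05/g" h.py; python3 - <<'E'
from h import *
x,y,a=comp('cla');print(x,y)
go(x,y,.15,a-.001)
E
```

```text
0.45359891680207526 0.21093501354053823
t 20.25 p [ 0.6253 -0.2447  0.0449] yaw -0.1 F [-1.1  1.2  4.8] open 0.0158 d [-0.2163 -0.4362 -0.1053] roll -0.049 rows 10.0 q6 1.24
```

apply_moves:
  series:
    - {"dx":0,"dy":0,"dz":-0.04,"roll":0}
    - {"dx":0,"dy":0,"dz":-0.08,"roll":0}
    - {"dx":-0.01,"dy":-0.02,"dz":-0.105,"roll":0}
    - {"dx":-0.03,"dy":-0.06,"dz":-0.105,"roll":-0.01}
    - {"dx":-0.05,"dy":-0.1,"dz":-0.105,"roll":-0.02}
    - {"dx":-0.07,"dy":-0.14,"dz":-0.105,"roll":-0.03}
    - {"dx":-0.09,"dy":-0.18,"dz":-0.105,"roll":-0.049}
    - {"dx":-0.11,"dy":-0.22,"dz":-0.105,"roll":-0.049}
    - {"dx":-0.13,"dy":-0.26,"dz":-0.105,"roll":-0.049}
    - {"dx":-0.15,"dy":-0.3,"dz":-0.105,"roll":-0.049}
    - {"dx":-0.17,"dy":-0.34,"dz":-0.105,"roll":-0.049}
    - {"dx":-0.19,"dy":-0.38,"dz":-0.105,"roll":-0.049}
    - {"dx":-0.207,"dy":-0.415,"dz":-0.105,"roll":-0.049}
    - {"dx":-0.216,"dy":-0.436,"dz":-0.105,"roll":-0.049}
    - {"dx":-0.216,"dy":-0.436,"dz":-0.105,"roll":-0.049}
    - {"dx":-0.216,"dy":-0.436,"dz":-0.105,"roll":-0.049}
    - {"dx":-0.216,"dy":-0.436,"dz":-0.105,"roll":-0.049}

```text
time: 21.95
eef_pos: [0.454, 0.21, 0.1493]
ee_rot: [[0.999, -0.052, -0.0], [-0.052, -0.999, -0.0], [-0.0, 0.0, -1.0]]
wrist_force: [0.0, -0.5, -1.1]
opening: 0.0159
```

```bash
python3 - <<'E'
from h import *
x,y,a=comp('cla')
go(x,y,.048,a)
look('w8')
E
```

```text
t 21.95 p [0.454  0.21   0.1493] yaw -0.052 F [ 0.  -0.5 -1.1] open 0.0159 d [-0.0004 -0.001   0.1013] roll -0.002 rows 3.0 q6 1.98
```

View pics/w8.png

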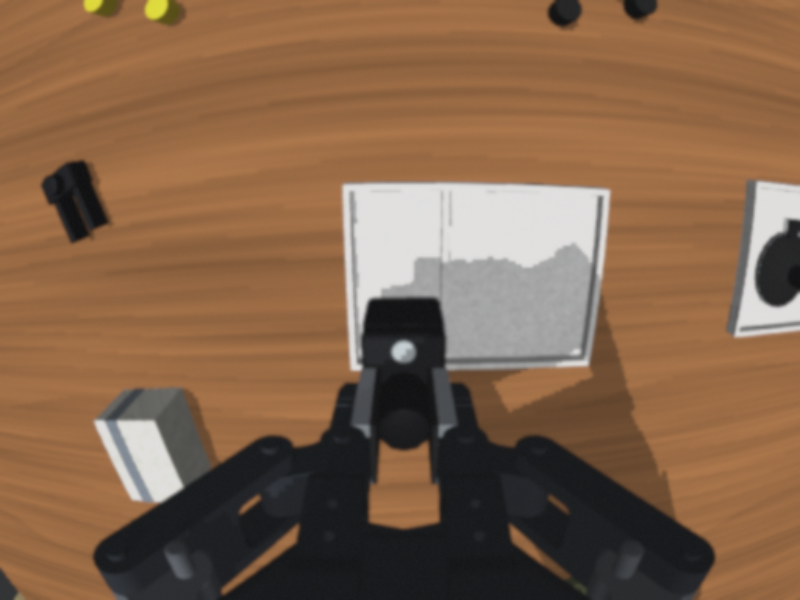

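The clamp is held upright. Short carton corners are (343,184), (610,190), (351,370) and (589,367).

```bash
python3 - <<'E'
from h import *
c=pickle.load(open('w8.pkl','rb'));k=.64
P=rays(c,np.array([(343,184),(351,370),(610,190),(589,367)])*k,.013);print(P.round(4).tolist(),P.mean(0))
f=(P[0]+P[2]-P[1]-P[3])/2;g=(P[0]+P[1]-P[2]-P[3])/2
print(np.arctan2(f[1],f[0]),np.arctan2(-g[0],g[1]),np.linalg.norm(f),np.linalg.norm(g))
C=P.mean(0);a=np.arctan2(-g[0],g[1])
x,y=C+.052*np.array([-np.sin(a),np.cos(a)]);print(x,y,C-.03*np.array([-np.sin(a),np.cos(a)]))
go(x,y,.048,a)
E
```

```text
[[0.516, 0.243], [0.3916, 0.2489], [0.5079, 0.0749], [0.3824, 0.0802]] [0.44947198 0.16176557]
-0.04473297203455233 -0.05121896659296372 0.12502646232565046 0.16859353488436116
0.4521342033782532 0.21369737410754985 [0.44793608 0.13180491]
t 22.0 p [0.4541 0.2099 0.1494] yaw -0.052 F [-0.2  0.3 -0.7] open 0.0158 d [-0.0021 -0.0037  0.1014] roll -0.001 rows 3.0 q6 1.98
```

apply_moves:
  series:
    - {"dx":-0.002,"dy":-0.0035,"dz":0.04,"roll":0}
    - {"dx":-0.002,"dy":-0.0035,"dz":0.07,"roll":0}
    - {"dx":-0.002,"dy":-0.0035,"dz":0.09,"roll":0}
    - {"dx":-0.002,"dy":-0.0035,"dz":0.098,"roll":0}
    - {"dx":-0.002,"dy":-0.0035,"dz":0.1015,"roll":0}
    - {"dx":-0.002,"dy":-0.0035,"dz":0.1015,"roll":0}
    - {"dx":-0.002,"dy":-0.0035,"dz":0.1015,"roll":0}

```text
time: 22.7
eef_pos: [0.4526, 0.2143, 0.049]
ee_rot: [[0.999, -0.051, 0.001], [-0.051, -0.999, 0.001], [0.001, -0.001, -1.0]]
wrist_force: [0.0, 0.6, -1.7]
opening: 0.0161
```

apply_moves:
  claw: 0
  series:
    - {"dx":0,"dy":0,"dz":0,"roll":0}
    - {"dx":0,"dy":0,"dz":0,"roll":0}
    - {"dx":0,"dy":0,"dz":0,"roll":0}
    - {"dx":0,"dy":0,"dz":0,"roll":0}
    - {"dx":0,"dy":0,"dz":0,"roll":0}
    - {"dx":0,"dy":0,"dz":-0.03,"roll":0}
    - {"dx":0,"dy":0,"dz":-0.07,"roll":0}
    - {"dx":0,"dy":0,"dz":-0.1,"roll":0}
    - {"dx":0,"dy":0,"dz":-0.115,"roll":0}
    - {"dx":0,"dy":0,"dz":-0.115,"roll":0}

```text
time: 23.7
eef_pos: [0.4528, 0.2146, 0.1651]
ee_rot: [[0.999, -0.051, 0.004], [-0.051, -0.999, 0.001], [0.004, -0.002, -1.0]]
wrist_force: [-0.2, -1.1, -0.8]
opening: 0.0423
```

```bash
sed -i "s/.451,.159,-.05/.4495,.1615,-.049/g" h.py; python3 - <<'E'
from h import *
go(.655,.081,.16,.15)
E
```

```text
t 23.7 p [0.4528 0.2146 0.1651] yaw -0.051 F [-0.2 -1.1 -0.8] open 0.0423 d [0.2087 0.1231 0.0056] roll -0.201 rows 5.0 q6 1.99
```

apply_moves:
  claw: 1
  series:
    - {"dx":0.2087,"dy":0.123,"dz":0.005,"roll":-0.2}
    - {"dx":0.2087,"dy":0.123,"dz":0.005,"roll":-0.2}
    - {"dx":0.2087,"dy":0.123,"dz":0.005,"roll":-0.2}
    - {"dx":0.2087,"dy":0.123,"dz":0.005,"roll":-0.2}
    - {"dx":0.2087,"dy":0.123,"dz":0.005,"roll":-0.2}
    - {"dx":0.2087,"dy":0.123,"dz":0.005,"roll":-0.2}
    - {"dx":0.2087,"dy":0.123,"dz":0.005,"roll":-0.2}
    - {"dx":0.2087,"dy":0.123,"dz":0.005,"roll":-0.2}

```text
time: 24.5
eef_pos: [0.6533, 0.0814, 0.1572]
ee_rot: [[0.989, 0.149, -0.001], [0.149, -0.989, 0.0], [-0.001, -0.0, -1.0]]
wrist_force: [0.3, -0.2, 0.3]
opening: 0.0856
```

```bash
python3 - <<'E'
from h import *
go(.655,.081,.16,.15)
look('w9')
E
```

```text
t 24.5 p [0.6533 0.0814 0.1572] yaw 0.149 F [ 0.3 -0.2  0.3] open 0.0856 d [ 0.0016  0.0007 -0.0028] roll -0.001 rows 1.0 q6 1.49
```

View pics/w9.png

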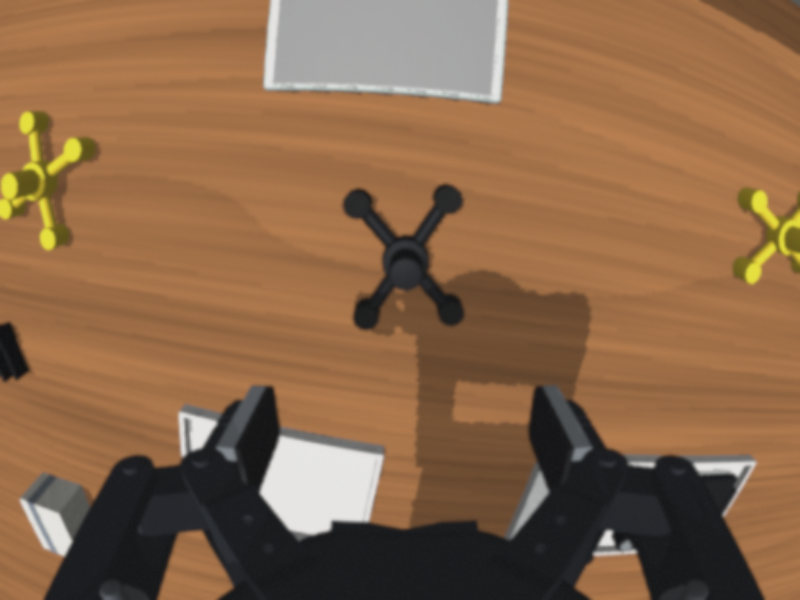

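The black X-grip has feet at (358,203), (447,198), (367,313) and (450,309), with its post top at (405,270).

```bash
python3 - <<'E'
from h import *
c=pickle.load(open('w9.pkl','rb'));k=.64
P=rays(c,np.array([(358,202),(447,197),(367,312),(450,308)])*k,.019);m=ray(c,405*k,270*k,.05)
f=(P[0]+P[1]-P[2]-P[3])/2;yaw=np.arctan2(f[1],f[0]);print(P.mean(0),np.linalg.norm(f),m,yaw)
g=(P[0]+P[2]-P[1]-P[3])/2;print(np.linalg.norm(g),np.arctan2(-g[0],g[1]))
go(*((m+P.mean(0))/2),.027,.149)
E
```

```text
[0.6677877  0.08213315] 0.07165747910209243 [0.6676417  0.08254062] 0.20382601157899102
0.05398229102768257 0.2041894573014962
t 24.55 p [0.6534 0.0816 0.1578] yaw 0.15 F [-0.5  0.7  0. ] open 0.0857 d [0.0144 0.0015 0.1308] roll 0.001 rows 3.0 q6 1.49
```

apply_moves:
  series:
    - {"dx":0.0144,"dy":0.0015,"dz":0.03,"roll":-0.054}
    - {"dx":0.0144,"dy":0.0015,"dz":0.07,"roll":-0.054}
    - {"dx":0.0144,"dy":0.0015,"dz":0.1,"roll":-0.054}
    - {"dx":0.0144,"dy":0.0015,"dz":0.12,"roll":-0.054}
    - {"dx":0.0144,"dy":0.0015,"dz":0.131,"roll":-0.054}
    - {"dx":0.0144,"dy":0.0015,"dz":0.131,"roll":-0.054}
    - {"dx":0.0144,"dy":0.0015,"dz":0.131,"roll":-0.054}

```text
time: 25.25
eef_pos: [0.669, 0.0818, 0.0284]
ee_rot: [[0.979, 0.202, 0.002], [0.202, -0.979, 0.0], [0.002, 0.0, -1.0]]
wrist_force: [-0.5, -0.4, 0.5]
opening: 0.0854
```

apply_moves:
  claw: -1
  series:
    - {"dx":0,"dy":0,"dz":0,"roll":0}
    - {"dx":0,"dy":0,"dz":0,"roll":0}
    - {"dx":0,"dy":0,"dz":0,"roll":0}
    - {"dx":0,"dy":0,"dz":0,"roll":0}
    - {"dx":0,"dy":0,"dz":0,"roll":0}
    - {"dx":0,"dy":0,"dz":0,"roll":0}
    - {"dx":0,"dy":0,"dz":0,"roll":0}
    - {"dx":0,"dy":0,"dz":0,"roll":0}
    - {"dx":0,"dy":0,"dz":0,"roll":0}
    - {"dx":0,"dy":0,"dz":0,"roll":0}

```text
time: 26.25
eef_pos: [0.6689, 0.0814, 0.0275]
ee_rot: [[0.98, 0.201, 0.001], [0.201, -0.98, 0.0], [0.001, 0.0, -1.0]]
wrist_force: [-0.6, 0.2, 4.6]
opening: 0.018
```

```bash
python3 - <<'E'
from h import *
x,y,a=comp('xg');print(x,y)
go(x,y,.13,a)
E
```

```text
0.44803058817438524 0.13153600779457544
t 26.25 p [0.6689 0.0814 0.0275] yaw 0.203 F [-0.6  0.2  4.6] open 0.018 d [-0.2061 -0.0936 -0.1026] roll 0.252 rows 5.0 q6 1.43
```

apply_moves:
  series:
    - {"dx":0,"dy":0,"dz":-0.04,"roll":0}
    - {"dx":0,"dy":0,"dz":-0.08,"roll":0}
    - {"dx":-0.02,"dy":-0.009,"dz":-0.103,"roll":0.02}
    - {"dx":-0.06,"dy":-0.027,"dz":-0.103,"roll":0.07}
    - {"dx":-0.1,"dy":-0.045,"dz":-0.103,"roll":0.12}
    - {"dx":-0.14,"dy":-0.064,"dz":-0.103,"roll":0.17}
    - {"dx":-0.175,"dy":-0.08,"dz":-0.103,"roll":0.22}
    - {"dx":-0.198,"dy":-0.09,"dz":-0.103,"roll":0.252}
    - {"dx":-0.206,"dy":-0.0936,"dz":-0.103,"roll":0.252}
    - {"dx":-0.206,"dy":-0.0936,"dz":-0.103,"roll":0.252}
    - {"dx":-0.206,"dy":-0.0936,"dz":-0.103,"roll":0.252}
    - {"dx":-0.206,"dy":-0.0936,"dz":-0.103,"roll":0.252}

```text
time: 27.45
eef_pos: [0.4489, 0.1313, 0.1299]
ee_rot: [[0.999, -0.049, 0.0], [-0.049, -0.999, -0.0], [0.0, 0.0, -1.0]]
wrist_force: [-0.2, -0.3, -2.2]
opening: 0.0179
```

```bash
python3 - <<'E'
from h import *
x,y,a=comp('xg')
go(x,y,.0305,a)
look('w10')
E
```

```text
t 27.45 p [0.4489 0.1313 0.1299] yaw -0.049 F [-0.2 -0.3 -2.2] open 0.0179 d [-0.0009 -0.0002  0.0994] roll -0.0 rows 2.0 q6 1.83
```

View pics/w10.png

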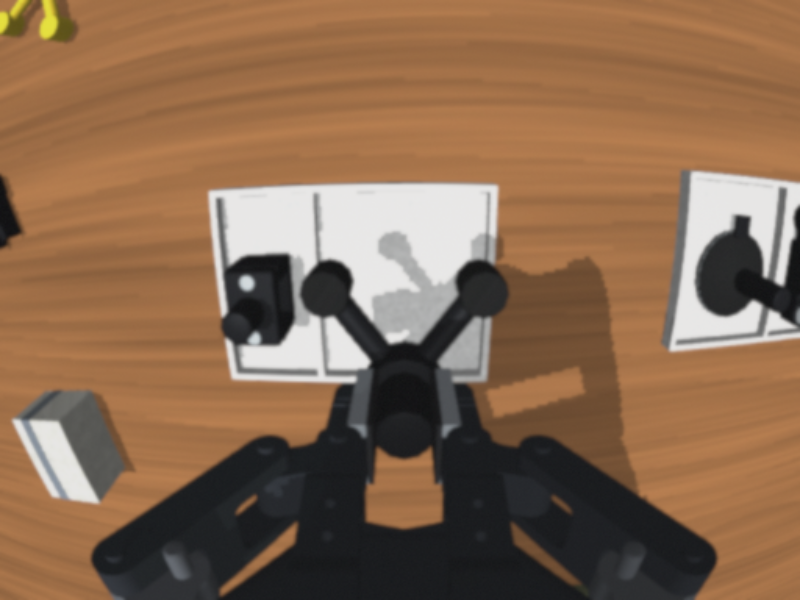

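The X-grip is centred over the wide compartment (walls at columns 320 and 490, post at 404), and the clamp stands upright in the narrow one.

apply_moves:
  series:
    - {"dx":-0.001,"dy":0,"dz":0.04,"roll":0}
    - {"dx":-0.001,"dy":0,"dz":0.07,"roll":0}
    - {"dx":-0.001,"dy":0,"dz":0.09,"roll":0}
    - {"dx":-0.001,"dy":0,"dz":0.096,"roll":0}
    - {"dx":-0.001,"dy":0,"dz":0.0995,"roll":0}
    - {"dx":-0.001,"dy":0,"dz":0.0995,"roll":0}
    - {"dx":-0.001,"dy":0,"dz":0.0995,"roll":0}

```text
time: 28.2
eef_pos: [0.4477, 0.1317, 0.0314]
ee_rot: [[0.999, -0.049, 0.002], [-0.049, -0.999, 0.0], [0.002, -0.0, -1.0]]
wrist_force: [0.3, 0.4, -1.8]
opening: 0.0178
```

apply_moves:
  claw: 0
  series:
    - {"dx":0,"dy":0,"dz":0,"roll":0}
    - {"dx":0,"dy":0,"dz":0,"roll":0}
    - {"dx":0,"dy":0,"dz":0,"roll":0}
    - {"dx":0,"dy":0,"dz":0,"roll":0}
    - {"dx":0,"dy":0,"dz":0,"roll":0}
    - {"dx":0,"dy":0,"dz":-0.03,"roll":0}
    - {"dx":0,"dy":0,"dz":-0.07,"roll":0}
    - {"dx":0,"dy":0,"dz":-0.11,"roll":0}
    - {"dx":0,"dy":0,"dz":-0.15,"roll":0}
    - {"dx":0,"dy":0,"dz":-0.18,"roll":0}
    - {"dx":-0.05,"dy":0.04,"dz":-0.2,"roll":0}
    - {"dx":-0.1,"dy":0.08,"dz":-0.2,"roll":0}
    - {"dx":-0.1,"dy":0.12,"dz":-0.2,"roll":0}
    - {"dx":-0.1,"dy":0.13,"dz":-0.2,"roll":0}
    - {"dx":-0.1,"dy":0.13,"dz":-0.2,"roll":0}

```text
time: 29.7
eef_pos: [0.34, 0.005, 0.231]
ee_rot: [[0.999, -0.052, 0.001], [-0.052, -0.999, -0.0], [0.001, 0.0, -1.0]]
wrist_force: [0.9, 0.6, -0.1]
opening: 0.0431
```

```bash
python3 - <<'E'
from h import *
from cell import eyes
go(.4,0,.2,0)
look('w11')
c=eyes.camera('scene')
cv2.imwrite('pics/s2.png',cv2.resize(c['pixels'][60:330,100:460],(800,600),interpolation=cv2.INTER_CUBIC))
E
```

```text
t 29.7 p [0.34  0.005 0.231] yaw -0.052 F [ 0.9  0.6 -0.1] open 0.0431 d [0.0601 0.0018 0.0311] roll -0.052 rows 2.0 q6 1.53
```

View pics/s2.png

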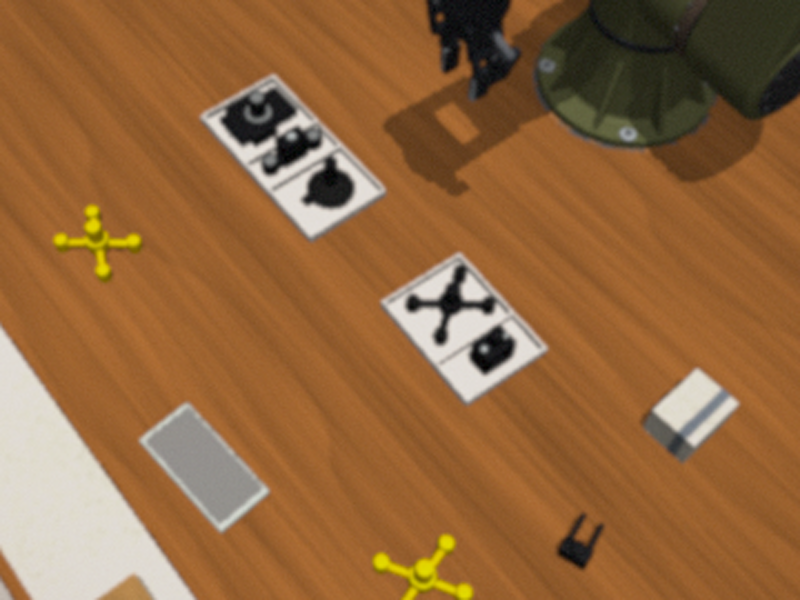

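View pics/w11.png

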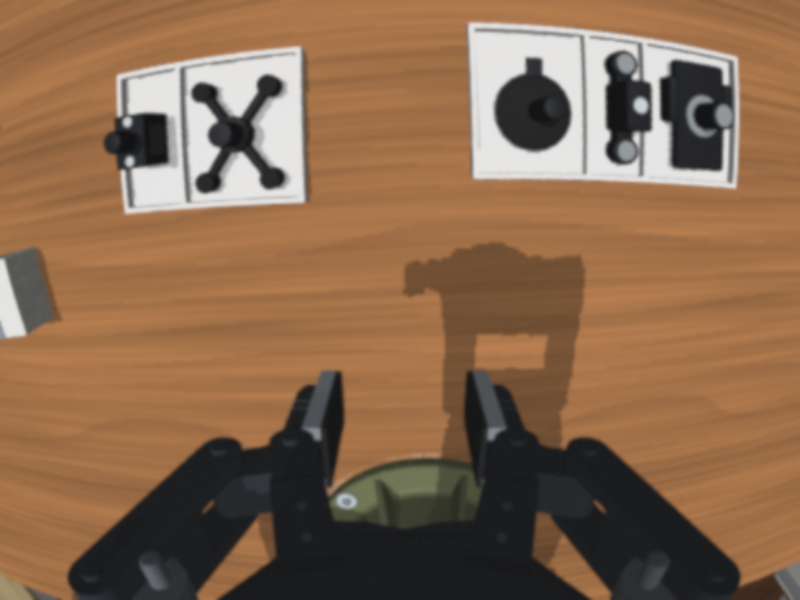

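In both views, all five pieces stand flat in their compartments, clear of the walls. In w11 they are at (532,110), (625,107), (697,115), (148,140) and (237,135). The vent clip, phone, sales box and yellow decoys are untouched. I'll hand it in.

```bash
python3 -c "
from cell import job
print(job.sign_off())"
```

```text
the job is handed in; nothing more can be done
None
```

Both kits are made up, and I handed the job in at about 30 s on the robot's clock. I placed the pieces in the order you gave: suction base, link arm and slab cradle in the long carton, then handlebar clamp and black X-grip in the short one.

**Last checks:** the final scene and wrist pictures show all five pieces upright and clear of the compartment walls, with the gripper away from everything. The vent clip, phone, sales box and yellow look-alikes appear to be where they started; I judged that by eye and did not measure it. The wrist force at the end of each move never went above about 6 N.

**Failed or disagreed:**
- The first move call was refused because its rows lacked a key; nothing moved.
- The early top-view carton poses were a few mm and about 0.02 rad off the close wrist views, and I used the close ones.
- Two edge-of-picture estimates of the X-grip differed by about 10 mm, so I measured it again from above before gripping it.

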